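# Third hand at the brazing jig

## Task

Stand the round brass boss in the round nest of the brazing jig and let go of it; then lay the brass bar in the jig's straight channel and slide it along so that its end presses the boss against the sprung fence with a steady push of about 10 newtons. Finish while still holding the bar there with the fingers, keeping up that push, so that someone else can braze the joint; leave the square block, the jar and the bottle alone.

Things in the scene. Friction and masses are not known exactly. Their poses are not given: they have to be found in the camera images.
- jig: Brazing jig fixed to the bench: dark steel base plate 270 x 100 x 12 mm (x -110 to +160) carrying, in order along +x, an aluminium bed with a channel, a sliding steel carriage with round nest and upright fence, and a grey spring housing (x +118 to +158, top at 62 mm). Origin at bench height on the centre line; +x along the channel towards the nest, the pushing direction; z up.
- channel (a point): Centre of the channel's floor, 36 mm above the bench, at jig x -50, y 0; axes as the jig. The straight channel is 32 mm wide between two walls 8 mm high (tops 44 mm above the bench), 12 mm thick and 100 mm long (jig x -100 to 0), open at both ends. The bed goes on to jig x +15. A bar on the bed passes above the carriage plate and meets the boss.
- fence (a point): Middle of the top edge of the fence's inner face, 66 mm above the bench. The fence is an upright steel plate 70 mm wide, 10 mm thick, on the carriage behind the nest (on the +x side), 22 mm from the nest's centre; it moves with the carriage. The carriage plate is 62 x 70 mm, its top 32 mm above the bench.
- nest (a point): Centre of the floor of the round nest in the carriage, 18 mm above the bench, at jig x +50, y 0 when the carriage is at rest; it moves with the carriage. The nest is a round pocket 42.5 mm across with a small chamfer, 14 mm deep. Axes as the jig.
- carriage (a joint): Slide of the spring-loaded carriage (nest and fence) along the jig's +x, in m: 0 at rest, 0.028 at its end stop. The spring has no preload and gives 0.7 N per mm, so the boss is pushed with 10 N at about 0.014 m; the hand feels 1 to 4 N more from the bar rubbing on the bed. It springs back when let go.
- boss: Round brass boss: upright cylinder 40 mm in diameter, 46 mm tall, about 0.3 kg, small dark bore on its top face. Origin at the centre of its underside, z up. Stands on the bench to the left of the jig (+y), in one of two spots; the square block stands in the other. Seated, its top is 64 mm above the bench.
- bar: Brass square tube 110 x 28 x 28 mm, about 0.25 kg, dark ends. Origin at the centre of its underside, x along its length, z up. Lies on the bench to the right of the jig (-y). Either end may lead. Lying in the channel its underside is 36 mm and its top 64 mm above the bench.
- block: Bystander: square brass block 40 x 40 x 46 mm, same metal and height as the boss; does not belong in the jig. Origin at the centre of its underside.
- jar: Bystander: small white flux jar, 48 mm in diameter, 40 mm tall. Origin at the centre of its underside.
- flask: Bystander: clear plastic bottle with a blue cap, 54 mm in diameter, 120 mm tall. Origin at the centre of its underside.
Things that resemble listed ones, but are neither listed nor needed, are in the scene too. What is shaped like the boss but pink or red is not meant. Of the things shaped like the bar, the brass one is meant.

How it is judged:
By the outcome, as a careful person would: the job done as asked, in the order asked, and still so for the second after the job is handed in, while the arm keeps its last pose, push and grip.
It also fails if it takes over 56 s, if anything falls off the work surface, if the arm or the gripper's body presses on something with over 40 N, if the wrist force passes 120 N, or if a joint passes its speed limit or range.

## Robot

A 6-joint arm with a two-finger parallel gripper is mounted at the origin on the work surface. World frame = base frame: x ahead of the robot, y to its left, z up, the work surface at z = 0. Lengths are in m, angles in rad, forces in N, time in s.
With the tool pointing down it reaches from about 0.35 to 0.925 m from the base axis. Payload 6.4 kg.
Tool frame: the origin (TCP) lies between the finger pads; the fingertips stand ahead of it and the grasp point (between the pads) lies 8 mm behind it (manip.tips_ahead is the z of the fingertips in the tool frame, in m); z points along the fingers, y is the line along which they close (so a half turn about z gives the same grasp; the last joint's range is limited). The gripper opens to 85 mm and grips with 20 to 120 N. Pads are 22 mm wide; open, the fingers measure 114 mm over their backs; the gripper's body (76 mm by 85 mm) begins 54 mm behind the grasp point. The pads swing forward as they close: fully open they stand 13 mm farther back than shut.
Start: joints at [1.093, 0.245, 1.558, -0, 1.339, -0.174], TCP at [0.194, 0.62, 0.242] pointing down, gripper open.
Joint ranges: [-3.13, 3.13], [-1.02, 2.26], [0.13, 2.54], [-0.95, 4.09], [0.21, 2.88], [-2.74, 2.74]. Speed limits (rad/s): [2.57, 2.57, 3.14, 3.14, 3.14, 3.14].

## Interface

Orientations are given as a 3x3 rotation matrix whose columns are the frame's x, y, z axes.
In Python, from station import manip gives the robot as it stands. The module is installed in compiled form; this text tells all that it offers.
- The arm moves only by the shell command python3 -m crank 'ROWS' [FORCE]. ROWS is JSON, a list of rows, each a list of 3 entries, a list of its own where there are three numbers: the finger opening in mm, from 0 to 85.4, then the shift along the world's x, y, z in units of 0.25 m (1.0 is 0.25 m), then the turn, a rotation vector about the world's x, y, z in units of 2 pi rad (1.0 is 2 pi rad). A call has 1 to 5 rows; each row is the pose to reach, as a shift and turn from the pose commanded when the call began, turning the shorter way round; what a row does not reach only later rows make up. A row lasts 1/12 s, in which the tool goes at most 41.7 mm and 7.16 degrees, less where a joint would pass 70% of its speed; a pose out of reach is approached as far as the arm can. A call with a number of a shift or a turn outside -1 to 1 is refused whole. A call with a gripper value outside its range is refused whole. The fingers move at their own pace and stop on an object; FORCE is the grip in N (left out, the last holds). Time passes only in rows, so rows that repeat a pose let the fingers close. It gives the time, the measured TCP pose, the force, the opening and the grip force at its end, in the units of the state.
- manip.sense(): the state, without advancing time (a new reading comes with each control period).
- manip.read_camera(name): name is "scene" or "top" or "wrist"; returns (picture, depth): 480x640x3 uint8, blue, green, red; 480x640 float32, m along the optical axis (not along the pixel's ray), 0 where there is no reading.
- manip.camera_info(name): a dict with "intrinsics" (3x3 intrinsics, pixels), "R" (3x3) and "t" (3): a world point X has camera coordinates R X + t. Camera axes: x right, y down, z forward; pixel columns grow to the right and rows downward; lengths in m; the calibration is good to about 2 mm. A picture is of the moment at which its call begins: read the wrist's pose just before it. camera_info takes no time and is no camera call; for the wrist camera it gives the pose at the moment of the call.
- manip.sign_off(): hands the job in; it is judged then, once.
The state is a dict: "time": time; "q": joint angles; "joint_velocities": joint speeds; "effort": joint torques, N m; "eef_pos": TCP position; "ee_rot": TCP orientation; "force": force on the tool from outside, world axes, zero at the start; "ft_torque": the same for the moment, N m; "width": opening from 0.0 (shut) to 1.0 (fully open); "gripper_force": force on a finger pad.
Only numpy, scipy, OpenCV 4.12 (cv2) and the standard library are available. Lean on these libraries where they do the work, as an engineer would, in place of code of your own. Each camera call takes 0.05 s, during which the arm holds its last target. There are 200 camera calls.

## Working session

There is one attempt and no reset: what is moved stays moved. The work goes in short steps, Python scripts to look and compute and a shell command to move; the robot and the scene stay as the last step left them, time stands still between calls to the robot, and variables do not carry over. Pictures are saved under pics/ and viewed, at most 10 in all, crops included, and the job is handed in when it is done.

```bash
mkdir -p pics
cat > h.py <<'E'
import numpy as np, cv2
from station import manip
def grab(n,f=None):
    ci=manip.camera_info(n); p,d=manip.read_camera(n)
    if f: cv2.imwrite('pics/'+f,p)
    return p,d,ci
def cloud(d,ci):
    K=np.array(ci['intrinsics']);R=np.array(ci['R']);t=np.array(ci['t'])
    v,u=np.mgrid[:480,:640]
    c=np.stack([(u-K[0,2])/K[0,0]*d,(v-K[1,2])/K[1,1]*d,d],-1)
    X=(c-t)@R
    X[d==0]=np.nan
    return X
E
python3 - <<'E'
from h import *
for n in('scene','top'):
    p,d,ci=grab(n,n+'1.png'); np.savez(n+'1.npz',p=p,d=d,X=cloud(d,ci))
    print(n,np.array(ci['R']).round(3),ci['t'])
print(manip.sense(),manip.tips_ahead)
E
```

```text
scene [[-0.131  0.991 -0.013]
 [ 0.677  0.081 -0.731]
 [-0.724 -0.105 -0.682]] [ 0.0912382  -0.32391436  1.3984662 ]
top [[ 0.001 -1.    -0.002]
 [-0.995 -0.001 -0.101]
 [ 0.101  0.002 -0.995]] [1.49229721e-04 5.87477058e-01 1.26248798e+00]
{'time': 0.1, 'q': array([ 1.09285140e+00,  2.45759263e-01,  1.55892686e+00,  8.56774232e-06,
        1.33871431e+00, -1.74081805e-01]), 'joint_velocities': array([ 0.00040366, -0.00200102, -0.00183395,  0.00174439, -0.00171803,
       -0.00182446]), 'effort': array([-6.33866475e-04, -4.30666959e+01, -3.27131224e+01, -8.68687061e-05,
        2.74992039e-03, -7.79735615e-06]), 'eef_pos': array([0.19423319, 0.61977719, 0.24126221]), 'ee_rot': array([[-9.54187007e-01,  2.99209712e-01, -8.38899033e-04],
       [ 2.99210715e-01,  9.54185718e-01, -1.60136341e-03],
       [ 3.21321993e-04, -1.77900774e-03, -9.99998366e-01]]), 'force': array([ 0.01526098, -0.58091067, -0.19759718]), 'ft_torque': array([ 0.01596922,  0.02574282, -0.02223857]), 'gripper_force': 0.0, 'width': 0.9996923065389064} 0.011
```

View pics/top1.png

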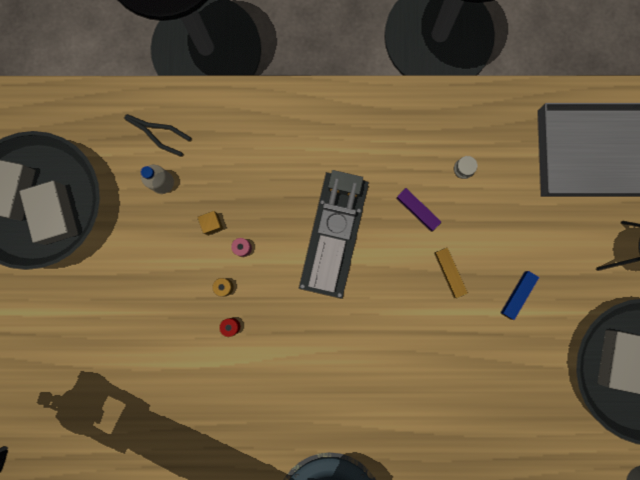

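View pics/scene1.png

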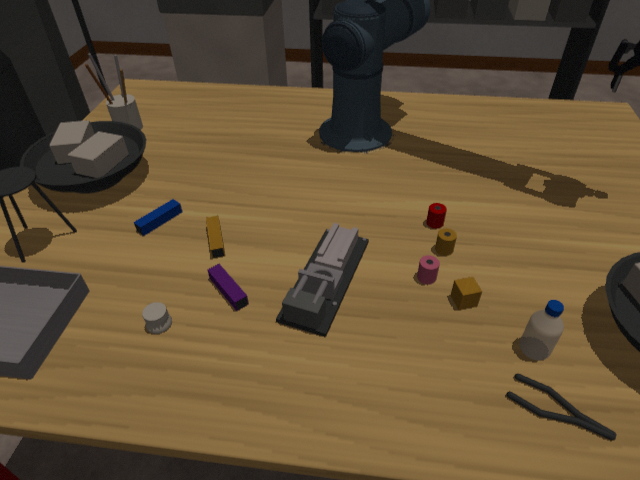

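The top view shows the boss at (222,287), the block at (210,222), the brass bar at (451,273), and the jig from (322,295) to (348,175). The pink and red bosses are at (241,247) and (230,327).

Run:
```python
from h import *
def rep(n,X,m,lo,hi,tag):
    mm=m&(X[...,2]>lo)&(X[...,2]<hi)
    k,l,s,c=cv2.connectedComponentsWithStats(mm.astype(np.uint8))
    for i in range(1,k):
        if s[i,4]<25: continue
        P=X[l==i]; r=cv2.minAreaRect(P[:,:2].astype(np.float32)*1000)
        print(n,tag,'px',c[i].round(),'n',s[i,4],'z %.4f'%np.median(P[:,2]),'rect',np.round(r[0],1),np.round(r[1],1),round(r[2],1),'mean',P.mean(0).round(4))
for n in('top','scene'):
    z=np.load(n+'1.npz');p,X=z['p'],z['X']
    hsv=cv2.cvtColor(p,cv2.COLOR_BGR2HSV);W=(X[...,0]>.2)&(X[...,0]<.95)&(abs(X[...,1])<.55)
    br=W&(hsv[...,0]>12)&(hsv[...,0]<30)&(hsv[...,1]>90)
    rep(n,X,br,.038,.055,'boss/block'); rep(n,X,br,.02,.036,'bar')
    g=W&(hsv[...,1]<90)&(abs(X[...,1])<.15)
    rep(n,X,g,.006,.08,'jig'); 
    rep(n,X,g,.04,.055,'walls');rep(n,X,g,.033,.039,'bed');rep(n,X,g,.029,.0335,'carr'); rep(n,X,g,.056,.075,'fence/housing')
```

```text
top boss/block px [208. 222.] n 347 z 0.0452 rect [615.2 264.6] [40.5 40.7] 20.2 mean [0.6151 0.2643 0.045 ]
top boss/block px [221. 287.] n 250 z 0.0455 rect [473.8 233.9] [37.6 38.2] 67.9 mean [0.4739 0.2336 0.0455]
top bar px [214. 229.] n 25 z 0.0287 rect [599.4 255.5] [11.3 40.5] 41.1 mean [0.6003 0.2545 0.0282]
top bar px [451. 273.] n 672 z 0.0274 rect [ 506.2 -267. ] [110.2  29.9] 22.9 mean [ 0.506  -0.2665  0.0273]
top jig px [334. 234.] n 5284 z 0.0302 rect [591.3  -9.8] [ 99.3 268.5] 77.1 mean [ 0.5906 -0.0097  0.0299]
top walls px [316. 264.] n 238 z 0.0441 rect [523.1  29.7] [12.2 99.4] 77.1 mean [0.5228 0.0296 0.044 ]
top walls px [335. 269.] n 227 z 0.0436 rect [513.5 -12.3] [13.9 99.9] 77.2 mean [ 0.5132 -0.0132  0.0438]
top bed px [327. 262.] n 652 z 0.0358 rect [525.4   5.7] [ 55.1 114.7] 77.7 mean [0.5292 0.006  0.0359]
top carr px [334. 226.] n 286 z 0.0313 rect [612.1 -13.3] [69.6 52.8] 77.2 mean [ 0.6081 -0.011   0.0312]
top fence/housing px [343. 190.] n 909 z 0.0620 rect [678.9 -28.8] [69.6 86.9] 76.8 mean [ 0.6833 -0.0299  0.0621]
scene boss/block px [447. 23
[... 1112 characters left out ...]
2] [33.  78.6] 15.1 mean [ 0.7187 -0.0326  0.0476]
scene bed px [335. 249.] n 645 z 0.0357 rect [525.6   4.5] [ 56.8 118.9] 76.6 mean [0.5354 0.0011 0.0358]
scene bed px [311. 286.] n 31 z 0.0361 rect [645.3 -31.1] [26.5  3.4] 76.7 mean [ 0.6453 -0.0312  0.036 ]
scene bed px [302. 317.] n 76 z 0.0363 rect [721.  -39.1] [69.3 11. ] 85.2 mean [ 0.7211 -0.0367  0.0361]
scene carr px [327. 271.] n 301 z 0.0314 rect [609.3 -11.6] [71.8 70.1] 1.8 mean [ 0.5983 -0.0064  0.0314]
scene carr px [307. 321.] n 42 z 0.0309 rect [723.5 -28. ] [45.5  5. ] 82.4 mean [ 0.7238 -0.0274  0.031 ]
scene fence/housing px [307. 293.] n 1165 z 0.0619 rect [679.8 -31. ] [70.5 88.6] 77.5 mean [ 0.6855 -0.0312  0.0619]
```

Both cameras agree to within about 2 mm, and the heights and sizes check out. The jig yaw is −13°. The boss is near (0.475, 0.233), the nest near (0.616, −0.015), and the bar near (0.506, −0.268) at +22.9°. I'll move above the boss and look with the wrist camera.

```bash
python3 -m crank '[[85,[0.375,-0.516,0],[0,0,0.0122]],[85,[0.375,-0.516,0],[0,0,0.0122]],[85,[0.375,-0.516,0],[0,0,0.0122]],[85,[0.375,-0.516,0],[0,0,0.0122]],[85,[0.375,-0.516,0],[0,0,0.0122]]]' >/dev/null
python3 -m crank '[[85,[0.375,-0.516,0],[0,0,0]],[85,[0.375,-0.516,0],[0,0,0]],[85,[0.375,-0.516,0],[0,0,0]],[85,[0.375,-0.516,0],[0,0,0]],[85,[0.375,-0.516,0],[0,0,0]]]' >/dev/null
python3 -m crank '[[85,[0.375,-0.516,0],[0,0,0]],[85,[0.375,-0.516,0],[0,0,0]],[85,[0.375,-0.516,0],[0,0,0]],[85,[0.375,-0.516,0],[0,0,0]],[85,[0.375,-0.516,0],[0,0,0]]]'
python3 - <<'E'
from h import *
p,d,ci=grab('wrist','w1.png');X=cloud(d,ci)
s=manip.sense();print(s['eef_pos'],s['ee_rot'].round(4))
hsv=cv2.cvtColor(p,cv2.COLOR_BGR2HSV)
m=(hsv[...,0]>12)&(hsv[...,0]<30)&(hsv[...,1]>90)&(X[...,2]>.04)&(X[...,2]<.052)
k,l,st,c=cv2.connectedComponentsWithStats(m.astype(np.uint8))
for i in range(1,k):
    if st[i,4]<100: continue
    P=X[l==i];print(c[i],st[i],np.median(P[:,2]),cv2.minEnclosingCircle(P[:,:2].astype(np.float32)*1000),cv2.minAreaRect(P[:,:2].astype(np.float32)*1000))
E
```

```text
time: 1.35
eef_pos: [0.4783, 0.2297, 0.2422]
ee_rot: [[-0.973, 0.23, 0.001], [0.23, 0.973, -0.001], [-0.001, -0.001, -1.0]]
force: [0.3, -0.2, -0.8]
width: 0.994
gripper_force: 0.0
[0.47684641 0.23163027 0.24200104] [[-9.734e-01  2.292e-01 -6.000e-04]
 [ 2.292e-01  9.734e-01 -0.000e+00]
 [ 5.000e-04 -1.000e-04 -1.000e+00]]
[315.575      204.40775862] [ 296  185   40   40 1160] 0.04512828331069246 ((472.1832275390625, 234.80581665039062), 19.824718475341797) ((471.7917785644531, 235.15298461914062), (37.91332244873047, 38.38752365112305), 75.39014434814453)
[372.82660333 322.95566112] [ 349  301   49   45 1263] 0.045018902826976466 ((613.6167602539062, 265.6032409667969), 26.981218338012695) ((613.6575317382812, 265.42254638671875), (40.42243194580078, 40.411739349365234), 19.39781951904297)
```

View pics/w1.png

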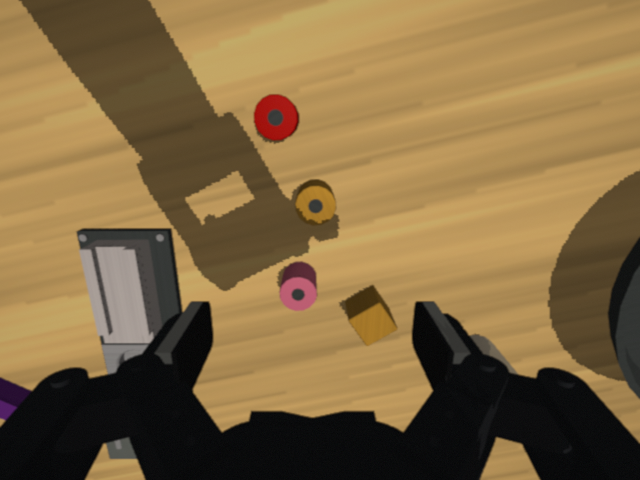

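The wrist view shows the boss at (315,204), the pink one at (298,290), the red one at (276,118) and the block at (370,315). The three-camera mean for the boss is (0.474, 0.2335). Next I'll descend and grip.

```bash
python3 -m crank '[[85,[-0.006,0.002,-0.15],[0,0,0]],[85,[-0.006,0.002,-0.3],[0,0,0]],[85,[-0.006,0.002,-0.45],[0,0,0]],[85,[-0.006,0.002,-0.55],[0,0,0]],[85,[-0.006,0.002,-0.6],[0,0,0]]]'
python3 -m crank '[[85,[0,0,-0.1],[0,0,0]],[85,[0,0,-0.2],[0,0,0]],[85,[0,0,-0.256],[0,0,0]],[85,[0,0,-0.256],[0,0,0]],[85,[0,0,-0.256],[0,0,0]]]'
python3 -m crank '[[60,[0,0,0],[0,0,0]],[50,[0,0,0],[0,0,0]],[42,[0,0,0],[0,0,0]],[30,[0,0,0],[0,0,0]],[30,[0,0,0],[0,0,0]]]' 60
python3 -m crank '[[30,[0,0,0],[0,0,0]],[30,[0,0,0],[0,0,0]],[30,[0,0,0],[0,0,0]],[30,[0,0,0],[0,0,0]],[30,[0,0,0],[0,0,0]]]'
```

```text
time: 1.82
eef_pos: [0.4706, 0.2344, 0.088]
ee_rot: [[-0.975, 0.224, -0.007], [0.224, 0.975, -0.001], [0.007, -0.003, -1.0]]
force: [-0.4, -0.1, 0.1]
width: 0.997
gripper_force: 0.0
time: 2.23
eef_pos: [0.474, 0.2346, 0.0285]
ee_rot: [[-0.975, 0.224, -0.0], [0.224, 0.975, 0.0], [0.0, -0.0, -1.0]]
force: [0.6, 1.2, 0.4]
width: 0.996
gripper_force: 0.0
time: 2.65
eef_pos: [0.4753, 0.234, 0.0298]
ee_rot: [[-0.974, 0.225, 0.002], [0.225, 0.974, 0.001], [-0.002, 0.001, -1.0]]
force: [-1.3, -0.1, 6.6]
width: 0.448
gripper_force: 61.2
time: 3.07
eef_pos: [0.4753, 0.234, 0.0298]
ee_rot: [[-0.974, 0.225, 0.002], [0.225, 0.974, 0.001], [-0.002, 0.001, -1.0]]
force: [-0.9, -0.7, 5.5]
width: 0.446
gripper_force: 61.3
```

```bash
python3 -m crank '[[30,[0,0,0.08],[0,0,0]],[30,[0,0,0.2],[0,0,0]],[30,[0,0,0.32],[0,0,0]],[30,[0,0,0.4],[0,0,0]],[30,[0,0,0.4],[0,0,0]]]'
python3 -m crank '[[30,[0.05,-0.09,0],[0,0,0]],[30,[0.11,-0.2,0],[0,0,0]],[30,[0.18,-0.33,0],[0,0,0]],[30,[0.25,-0.45,0],[0,0,0]],[30,[0.29,-0.51,0],[0,0,0]]]' >/dev/null
python3 -m crank '[[30,[0.07,-0.12,0],[0,0,0]],[30,[0.15,-0.26,0],[0,0,0]],[30,[0.22,-0.38,0],[0,0,0]],[30,[0.26,-0.45,0],[0,0,0]],[30,[0.276,-0.482,0],[0,0,0]]]' >/dev/null
python3 -m crank '[[30,[0,0,0],[0,0,0]],[30,[0,0,0],[0,0,0]],[30,[0,0,0],[0,0,0]]]'
python3 - <<'E'
from h import *
s=manip.sense();print(s['eef_pos'],s['force'])
for n in('wrist','top'):
    p,d,ci=grab(n);X=cloud(d,ci);np.savez(n+'2.npz',p=p,d=d,X=X)
    hsv=cv2.cvtColor(p,cv2.COLOR_BGR2HSV)
    m=(hsv[...,0]>12)&(hsv[...,0]<30)&(hsv[...,1]>90)&(X[...,2]>.125-.012)&(X[...,2]<.16)
    if m.sum()>50:
        P=X[m];print(n,m.sum(),np.median(P[:,2]),cv2.minEnclosingCircle(P[:,:2].astype(np.float32)*1000))
    if n=='wrist':cv2.imwrite('pics/w2.png',p)
    else: cv2.imwrite('pics/t2.png',cv2.resize(p[140:340,230:430],(800,600)[:1]*0 or (600,600)))
E
```

```text
time: 3.48
eef_pos: [0.4771, 0.2345, 0.133]
ee_rot: [[-0.974, 0.225, 0.009], [0.225, 0.974, 0.002], [-0.008, 0.004, -1.0]]
force: [0.7, 0.8, -2.8]
width: 0.446
gripper_force: 61.6
time: 4.57
eef_pos: [0.6144, -0.0129, 0.1271]
ee_rot: [[-0.975, 0.224, -0.002], [0.224, 0.975, 0.001], [0.002, 0.0, -1.0]]
force: [0.4, -0.2, -2.4]
width: 0.451
gripper_force: 61.6
[ 0.61442316 -0.01288535  0.12708442] [ 0.35431923 -0.19856492 -2.35349568]
wrist 8921 0.1422060274126595 ((606.5967407226562, -10.582858085632324), 40.93446350097656)
```

View pics/w2.png

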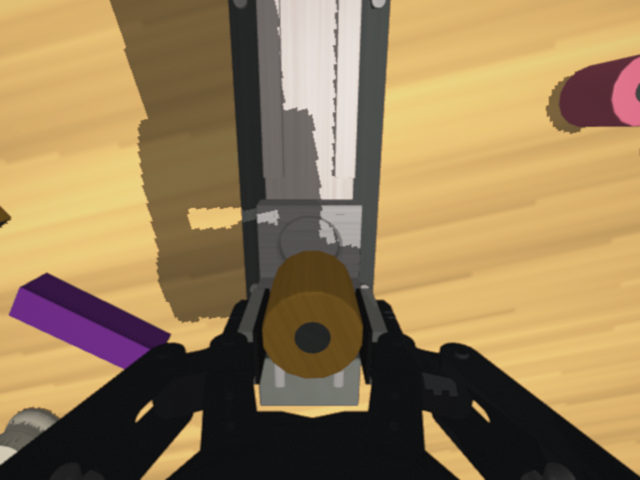

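The boss is held upright, with its top at (312,338). The nest ring is visible at (310,240). I'll compute the boss–nest offset in the jig axes from this same view.

Run:
```python
from h import *
z=np.load('wrist2.npz');p,X=z['p'],z['X']
hsv=cv2.cvtColor(p,cv2.COLOR_BGR2HSV)
m=(hsv[...,0]>12)&(hsv[...,0]<30)&(hsv[...,1]>90)&(abs(X[...,2]-.142)<.003)
P=X[m];b=cv2.minEnclosingCircle(P[:,:2].astype(np.float32)*1000);print('boss',b, cv2.minAreaRect(P[:,:2].astype(np.float32)*1000))
def rect(t,lo,hi,box):
    mm=np.zeros(m.shape,bool);mm[box[0]:box[1],box[2]:box[3]]=1
    mm&=(X[...,2]>lo)&(X[...,2]<hi);P=X[mm]
    r=cv2.minAreaRect(P[:,:2].astype(np.float32)*1000);print(t,mm.sum(),np.median(P[:,2]),r);return P
rect('wall L',.040,.048,(0,205,240,300));rect('wall R',.040,.048,(0,205,325,370))
C=rect('carr',.028,.0335,(195,300,240,390))
F=rect('nestfloor',.010,.024,(210,262,270,350))
a=np.radians(-13);R=np.array([[np.cos(a),np.sin(a)],[-np.sin(a),np.cos(a)]])
q=C[:,:2]@R.T*1000; print('carr jig-axes x',np.percentile(q[:,0],[0,1,99,100]),'y',np.percentile(q[:,1],[0,1,99,100]))
q=F[:,:2]@R.T*1000
# nearest edge of nest floor (low x) -> circle fit on lower rim points
ys=np.round(q[:,1]/1.5);rim=np.array([q[ys==k][q[ys==k][:,0].argmin()] for k in np.unique(ys) if (ys==k).sum()>3])
A=np.c_[2*rim,np.ones(len(rim))];s=np.linalg.lstsq(A,(rim**2).sum(1),rcond=None)[0]
print('nest circ',s[:2],np.sqrt(s[2]+s[:2]@s[:2]),len(rim),rim.round(1).tolist());print('boss jig',R@np.array(b[0]))
print('TCP jig',R@np.array([614.4,-12.9]), 'est nest avg',R@np.array([616.4,-15.0]))
```

```text
boss ((606.7008666992188, -10.298030853271484), 32.75600051879883) ((607.793701171875, -11.832077026367188), (52.37673568725586, 44.152313232421875), 39.73737335205078)
wall L 3815 0.04330241697409912 ((514.5155029296875, -13.617633819580078), (12.303071022033691, 94.4267349243164), 76.9060287475586)
wall R 3793 0.04331409237182089 ((524.3568725585938, 29.216827392578125), (12.270349502563477, 94.27867126464844), 76.8801040649414)
carr 4134 0.031195925269048345 ((610.240966796875, -13.259803771972656), (70.18767547607422, 53.14594650268555), 77.06784057617188)
nestfloor 1768 0.017313164640308826 ((609.819580078125, -15.294055938720703), (46.19043731689453, 31.89640998840332), 80.87606048583984)
carr jig-axes x [570.98378322 571.37363208 623.02002427 624.13090251] y [ 89.25303485  89.73019627 158.97771295 159.47221603]
nest circ [604.58745809 123.93757103] 21.415152975917366 29 [[597.7, 103.6], [595.0, 105.1], [591.9, 106.8], [590.5, 108.3], [582.5, 109.4], [588.5, 111.1], [587.7, 112.6], [586.1, 113.4], [585.3, 116.2], [584.7, 116.9], [584.2, 119.1], [583.8, 119.8], [584.0, 121.9], [584.1, 123.4], [583.2, 124.1], [583.8, 126.2], [583.9, 126.9], [584.1, 128.4], [584.6, 130.5], [585.4, 132.6], [585.5, 133.4], [586.1, 134.8], [586.9, 136.2], [588.2, 137.7], [589.0, 139.1], [590.6, 140.6], [592.9, 142.1], [594.3, 143.5], [598.5, 145.2]]
boss jig [593.46771569 126.44390665]
TCP jig [601.55483641 125.64055395] est nest avg [603.97597375 124.04427893]
```

Run:
```python
from h import *
z=np.load('wrist2.npz');p,X=z['p'],z['X']
hsv=cv2.cvtColor(p,cv2.COLOR_BGR2HSV)
box=np.zeros(p.shape[:2],bool);box[240:395,255:370]=1
br=box&(hsv[...,0]>10)&(hsv[...,0]<32)&(hsv[...,1]>90)&(abs(X[...,2]-.1425)<.002)
print('top face z by row',[ (r,round(float(np.nanmedian(X[r,300:325,2])),4)) for r in (280,300,320,350,370,376)])
a=np.radians(-13);R=np.array([[np.cos(a),np.sin(a)],[-np.sin(a),np.cos(a)]])
q=X[br][:,:2]@R.T*1000; print('x',np.percentile(q[:,0],[.5,2,98,99.5]),'y',np.percentile(q[:,1],[.5,2,98,99.5]))
bo=box&(hsv[...,2]<70)&(abs(X[...,2]-.1425)<.02);bo[:322]=0;bo[355:]=0;bo[:,:290]=0;bo[:,335:]=0
q=X[bo][:,:2]@R.T*1000;print('bore',bo.sum(),np.argwhere(bo).mean(0),np.median(q,0),np.median(X[bo][:,2]))
ci=manip.camera_info('wrist');K=np.array(ci['intrinsics']);Rc=np.array(ci['R']);t=np.array(ci['t'])
v,u=np.argwhere(bo).mean(0);r=Rc.T@np.linalg.inv(K)@[u,v,1];c=-Rc.T@t;P=c+r*(.1433-c[2])/r[2];print('bore ray',P,R@P[:2]*1000, manip.sense()['eef_pos'])
```

```text
top face z by row [(280, 0.1329), (300, 0.1426), (320, 0.1426), (350, 0.1426), (370, 0.1425), (376, 0.1422)]
x [579.76652259 580.64083455 615.9101784  617.39946629] y [107.41759723 108.65343645 144.08789739 145.34226176]
bore 881 [337.2553916  312.08967083] [599.05011903 126.24456085] 0.14259543372587644
bore ray [ 0.61258565 -0.01165683  0.1433    ] [599.50733891 126.44372666] [ 0.61484931 -0.01281509  0.12778203]
```

```bash
python3 -m crank '[[30,[0.0126,-0.0112,-0.06],[0,0,0]],[30,[0.0126,-0.0112,-0.14],[0,0,0]],[30,[0.0126,-0.0112,-0.22],[0,0,0]],[30,[0.0126,-0.0112,-0.24],[0,0,0]],[30,[0.0126,-0.0112,-0.24],[0,0,0]]]'
python3 -m crank '[[30,[0,0,-0.006],[0,0,0]],[30,[0,0,-0.012],[0,0,0]],[30,[0,0,-0.018],[0,0,0]],[30,[0,0,-0.024],[0,0,0]],[30,[0,0,-0.03],[0,0,0]]]'
```

```text
time: 5.08
eef_pos: [0.6189, -0.0159, 0.0707]
ee_rot: [[-0.975, 0.223, -0.001], [0.223, 0.975, -0.0], [0.001, -0.0, -1.0]]
force: [-10.7, 1.7, 11.6]
width: 0.446
gripper_force: 75.4
time: 5.5
eef_pos: [0.6189, -0.0157, 0.0642]
ee_rot: [[-0.975, 0.223, -0.001], [0.223, 0.975, 0.0], [0.001, 0.0, -1.0]]
force: [-10.3, 2.5, -3.8]
width: 0.448
gripper_force: 74.2
```

Something is pushing back along −x, possibly the fence, so I'll look before going further.

Run:
```python
from h import *
p,d,ci=grab('wrist','w3.png');X=cloud(d,ci)
hsv=cv2.cvtColor(p,cv2.COLOR_BGR2HSV)
C=np.zeros(p.shape[:2],bool);C[150:300,240:390]=1
C&=(X[...,2]>.0285)&(X[...,2]<.0335)
a=np.radians(-13);R=np.array([[np.cos(a),np.sin(a)],[-np.sin(a),np.cos(a)]])
q=X[C][:,:2]@R.T*1000;print('carr x',np.percentile(q[:,0],[0,1,99]),'y',np.percentile(q[:,1],[1,99]))
s=manip.sense();print(s['eef_pos'],s['force'],s['ft_torque'],R@s['eef_pos'][:2])
```

```text
carr x [537.2184194  587.82909411 610.40507178] y [ 89.77491257 158.87624138]
[ 0.6164846  -0.0151415   0.06136327] [-10.95295611   2.33541484  -1.42623866] [ 0.4416583   1.52640661 -0.00984453] [0.60409024 0.12392543]
```

View pics/w3.png

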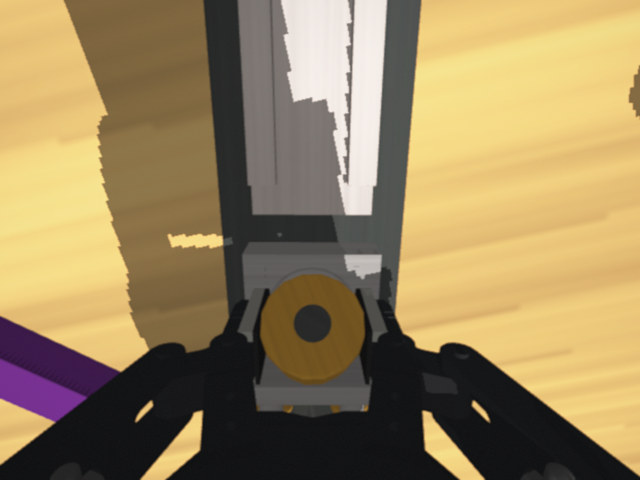

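The carriage is displaced by about 16 mm, with its plate edge at row 245, while the boss is at (312,323). I need the side view to see what touches the fence.

Run:
```python
from h import *
a=np.radians(-13);R=np.array([[np.cos(a),np.sin(a)],[-np.sin(a),np.cos(a)]])
p,d,ci=grab('wrist');X=cloud(d,ci)
J=X.copy();J[...,:2]=X[...,:2]@R.T
for r in (215,230,240,246,252,262,268,275,290,300,323,350,370,378,384,390,396,402,406,410): print(r,(J[r,312]*1000).round(1),(J[r,270]*1000).round(1))
p,d,ci=grab('scene')
cv2.imwrite('pics/s3.png',cv2.resize(p[190:340,240:440],(800,600),interpolation=cv2.INTER_CUBIC))
```

```text
215 [564.  124.4  34. ] [563.9 104.8  34.4]
230 [578.  124.5  10.5] [578.  101.6  10.6]
240 [583.4 124.5  11.8] [583.7 101.4  10.9]
246 [585.8 124.5  14.7] [585.8 101.8  15. ]
252 [586.3 124.5  23.1] [585.9 102.8  24.1]
262 [588.9 124.5  30.6] [588.5 103.6  31.6]
268 [592.1 124.5  30.6] [591.7 103.5  31.8]
275 [580.5 124.5  66.2] [595.9 103.3  30.7]
290 [584.1 124.5  72.1] [604.4 102.9  30.3]
300 [587.5 124.5  73.8] [587.2 108.6  74.4]
323 [593.6 124.5  80.1] [594.1 108.9  79.2]
350 [601.1 124.5  85.8] [600.8 109.5  86.3]
370 [605.8 124.5  90.6] [637.9 104.   49.9]
378 [607.9 124.5  92.2] [638.  104.6  55.5]
384 [633.4 124.5  64.9] [637.5 105.2  60.1]
390 [637.5 124.5  63.9] [637.2 105.7  64.3]
396 [639.1 124.5  65.9] [640.5 105.6  64.3]
402 [642.4 124.5  65.8] [643.3 105.6  64.9]
406 [645.7 124.5  64.7] [645.9 105.4  64.5]
410 [669.4 124.6  42.2] [651.2 104.9  61.3]
```

View pics/s3.png

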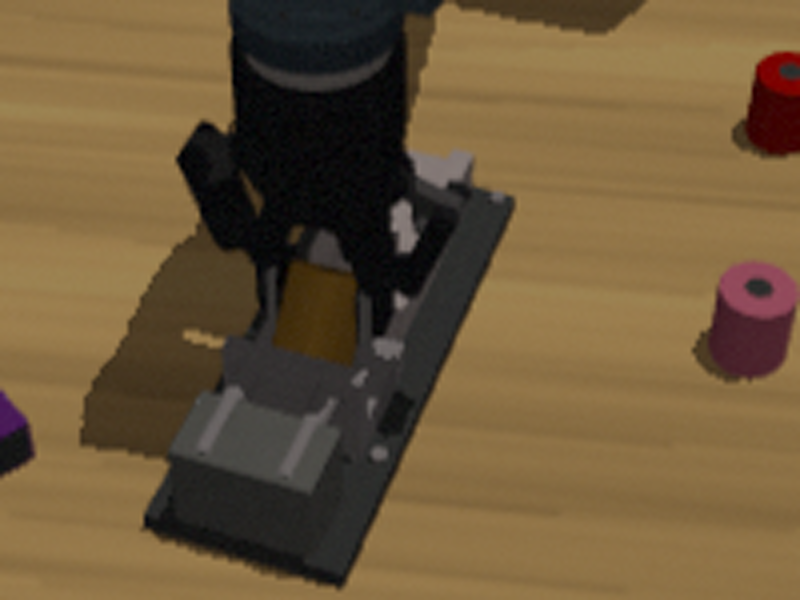

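The boss has tipped about 43° in the grip: its top face runs from z 66 to 92 mm, and its lower edge is pushing the fence. I'll lift clear, measure the tilt, then set the boss upright on clear bench with a tilted hand and regrip.

```bash
python3 -m crank '[[30,[0,0,0.06],[0,0,0]],[30,[0,0,0.18],[0,0,0]],[30,[0,0,0.3],[0,0,0]],[30,[0,0,0.42],[0,0,0]],[30,[0,0,0.48],[0,0,0]]]' 70 >/dev/null
python3 -m crank '[[30,[0,0,0],[0,0,0]],[30,[0,0,0],[0,0,0]]]'
python3 - <<'E'
from h import *
a=np.radians(-13);R=np.array([[np.cos(a),np.sin(a)],[-np.sin(a),np.cos(a)]])
s=manip.sense();p,d,ci=grab('wrist','w4.png');X=cloud(d,ci)-s['eef_pos']
X[...,:2]=X[...,:2]@R.T
hsv=cv2.cvtColor(p,cv2.COLOR_BGR2HSV)
m=(hsv[...,0]>10)&(hsv[...,0]<32)&(hsv[...,1]>90)&(abs(X[...,:2]).max(-1)<.05)&(X[...,2]>-.05)&(X[...,2]<.06)
P=X[m]; best=0
rng=np.random.default_rng(0)
for _ in range(500):
    t=P[rng.choice(len(P),3,False)];n=np.cross(t[1]-t[0],t[2]-t[0]);n/=np.linalg.norm(n)+1e-12
    k=abs((P-t[0])@n)<.001
    if k.sum()>best: best=k.sum();bi=k
Q=P[bi];c=Q.mean(0);n=np.linalg.svd(Q-c)[2][2];n*=np.sign(n[2]);print(m.sum(),best,'normal(jig)',n.round(3),'tilt',np.degrees(np.arctan2(-n[0],n[2])),'ctr rel TCP mm',(c*1000).round(1),'bottom ctr',((c-.046*n)*1000).round(1),s['eef_pos'],s['force'])
print('fence/carr y',np.nan)
E
```

```text
time: 6.23
eef_pos: [0.6189, -0.0163, 0.1814]
ee_rot: [[-0.975, 0.224, 0.002], [0.224, 0.975, -0.0], [-0.002, 0.0, -1.0]]
force: [-0.1, 0.4, -4.3]
width: 0.448
gripper_force: 74.3
9063 6788 normal(jig) [-0.676 -0.001  0.737] tilt 42.54689908300231 ctr rel TCP mm [-9.5  0.8 18.7] bottom ctr [ 21.6   0.8 -15.2] [ 0.61890348 -0.01626286  0.18141693] [-0.13884196  0.42175878 -4.3409531 ]
fence/carr y nan
```

```bash
python3 -m crank '[[30,[-0.08,0.04,0],[0.0027,0.0115,0]],[30,[-0.18,0.09,0],[0.0053,0.023,0]],[30,[-0.28,0.14,0],[0.008,0.0345,0]],[30,[-0.37,0.186,0],[0.0106,0.046,0]],[30,[-0.428,0.216,0],[0.0133,0.0575,0]]]' >/dev/null
python3 -m crank '[[30,[-0.1,0.05,0],[0.0027,0.0115,0]],[30,[-0.2,0.1,0],[0.0053,0.023,0]],[30,[-0.3,0.15,0],[0.008,0.0345,0]],[30,[-0.38,0.19,0],[0.0106,0.046,0]],[30,[-0.428,0.216,0],[0.0133,0.0575,0]]]'
python3 -m crank '[[30,[0,0,-0.1],[0,0,0]],[30,[0,0,-0.22],[0,0,0]],[30,[0,0,-0.34],[0,0,0]],[30,[0,0,-0.44],[0,0,0]],[30,[0,0,-0.5],[0,0,0]]]'
python3 -m crank '[[30,[0,0,0],[0,0,0]],[30,[0,0,0],[0,0,0]],[30,[0,0,0],[0,0,0]]]'
```

```text
time: 7.12
eef_pos: [0.4018, 0.0921, 0.179]
ee_rot: [[-0.714, 0.224, -0.664], [0.164, 0.975, 0.152], [0.681, -0.0, -0.732]]
force: [1.1, -0.3, -3.0]
width: 0.447
gripper_force: 74.4
time: 7.53
eef_pos: [0.4017, 0.0914, 0.0516]
ee_rot: [[-0.714, 0.225, -0.663], [0.166, 0.974, 0.152], [0.68, -0.001, -0.733]]
force: [-1.0, -0.4, -3.5]
width: 0.448
gripper_force: 74.3
time: 7.78
eef_pos: [0.405, 0.091, 0.0559]
ee_rot: [[-0.719, 0.225, -0.658], [0.166, 0.974, 0.152], [0.675, 0.0, -0.738]]
force: [0.3, 0.2, -2.9]
width: 0.451
gripper_force: 74.4
```

```bash
python3 -m crank '[[30,[0,0,-0.04],[0,0,0]],[30,[0,0,-0.08],[0,0,0]],[30,[0,0,-0.1],[0,0,0]],[30,[0,0,-0.1],[0,0,0]],[30,[0,0,-0.1],[0,0,0]]]'
python3 - <<'E'
from h import *
s=manip.sense();p,d,ci=grab('wrist');X=cloud(d,ci)
hsv=cv2.cvtColor(p,cv2.COLOR_BGR2HSV)
m=(hsv[...,0]>10)&(hsv[...,0]<32)&(hsv[...,1]>90)&(np.hypot(X[...,0]-.41,X[...,1]-.09)<.04)&(X[...,2]>.04)
P=X[m];best=0
rng=np.random.default_rng(0)
for _ in range(500):
    t=P[rng.choice(len(P),3,False)];n=np.cross(t[1]-t[0],t[2]-t[0]);n/=np.linalg.norm(n)+1e-12
    if abs(n[2])<.8: continue
    k=abs((P-t[0])@n)<.001
    if k.sum()>best: best=k.sum();bi=k
Q=P[bi];c=Q.mean(0);n=np.linalg.svd(Q-c)[2][2];n*=np.sign(n[2]);print(best,n.round(3),'top ctr',(c*1000).round(1),'bottom',((c-.046*n)*1000).round(1),s['eef_pos'],s['force'])
E
```

```text
time: 8.2
eef_pos: [0.4046, 0.091, 0.0305]
ee_rot: [[-0.718, 0.225, -0.659], [0.166, 0.974, 0.152], [0.676, 0.0, -0.737]]
force: [0.4, -0.7, -2.8]
width: 0.444
gripper_force: 74.4
6768 [-0.005  0.002  1.   ] top ctr [410.3  90.5  49.6] bottom [410.5  90.4   3.6] [0.40456025 0.09095789 0.0305133 ] [ 0.40084722 -0.73767925 -2.83816303]
```

The boss is upright to within 0.3°, about 4 mm above the bench. I'll lower it to contact and release.

```bash
python3 -m crank '[[30,[0,0,-0.008],[0,0,0]],[30,[0,0,-0.016],[0,0,0]],[30,[0,0,-0.018],[0,0,0]],[30,[0,0,-0.018],[0,0,0]]]'
```

```text
time: 8.58
eef_pos: [0.405, 0.0909, 0.0263]
ee_rot: [[-0.719, 0.225, -0.658], [0.166, 0.974, 0.152], [0.675, 0.0, -0.737]]
force: [-0.1, -0.0, -3.5]
width: 0.448
gripper_force: 74.5
```

```bash
python3 -m crank '[[30,[0,0,-0.003],[0,0,0]],[30,[0,0,-0.006],[0,0,0]],[30,[0,0,-0.006],[0,0,0]]]'
```

```text
time: 8.83
eef_pos: [0.4051, 0.0909, 0.0262]
ee_rot: [[-0.717, 0.225, -0.66], [0.166, 0.974, 0.152], [0.677, 0.0, -0.736]]
force: [-0.6, -1.0, 7.1]
width: 0.448
gripper_force: 75.2
```

```bash
python3 -m crank '[[44,[0,0,0],[0,0,0]],[50,[0,0,0],[0,0,0]],[60,[0,0,0],[0,0,0]],[75,[0,0,0],[0,0,0]],[85,[0,0,0],[0,0,0]]]' >/dev/null
python3 -m crank '[[85,[0,0,0],[0,0,0]],[85,[0.04,-0.009,0.045],[0,0,0]],[85,[0.1,-0.023,0.11],[0,0,0]],[85,[0.17,-0.04,0.19],[0,0,0]],[85,[0.22,-0.05,0.25],[0,0,0]]]'
python3 -m crank '[[85,[0,0,0.1],[-0.0044,-0.019,0]],[85,[0,0,0.2],[-0.0088,-0.038,0]],[85,[0,0,0.3],[-0.013,-0.057,0]],[85,[0,0,0.4],[-0.0177,-0.076,0]],[85,[0,0,0.4],[-0.022,-0.095,0]]]' >/dev/null
python3 -m crank '[[85,[-0.08,0.02,0],[-0.0046,-0.02,0]],[85,[-0.16,0.04,0],[-0.0046,-0.02,0]],[85,[-0.2,0.046,0],[-0.0046,-0.02,0]],[85,[-0.2,0.046,0],[-0.0046,-0.02,0]],[85,[-0.2,0.046,0],[-0.0046,-0.02,0]]]'
cat >> h.py <<'E'
def circ(n,ctr,lo,hi,rad=.05):
    p,d,ci=grab(n);X=cloud(d,ci);hsv=cv2.cvtColor(p,cv2.COLOR_BGR2HSV)
    m=(hsv[...,0]>12)&(hsv[...,0]<30)&(hsv[...,1]>90)&(X[...,2]>lo)&(X[...,2]<hi)&(np.hypot(X[...,0]-ctr[0],X[...,1]-ctr[1])<rad)
    if m.sum()<30: print(n,'none');return p
    P=X[m];(c,r)=cv2.minEnclosingCircle(P[:,:2].astype(np.float32)*1000);print(n,m.sum(),np.median(P[:,2]).round(4),np.round(c,1),round(r,1));return p
E
python3 - <<'E'
from h import *
print(manip.sense()['eef_pos'])
for n in('top','scene','wrist'): circ(n,(.41,.09),.038,.052)
E
```

```text
time: 9.67
eef_pos: [0.4611, 0.0781, 0.0885]
ee_rot: [[-0.719, 0.225, -0.657], [0.166, 0.974, 0.152], [0.675, 0.0, -0.738]]
force: [0.4, -0.8, -0.1]
width: 0.993
gripper_force: 0.0
time: 10.5
eef_pos: [0.4099, 0.09, 0.1875]
ee_rot: [[-0.974, 0.225, 0.001], [0.225, 0.974, -0.0], [-0.001, 0.0, -1.0]]
force: [0.3, -0.3, 0.3]
width: 0.997
gripper_force: 0.0
[0.40990409 0.08997479 0.18753304]
top none
scene 181 0.0451 [413.   88.1] 20.9
wrist 1614 0.0452 [409.6  90.9] 19.8
```

The boss stands upright again at about (0.411, 0.0895). The earlier miss was a +2 mm jig-x bias; relative measurements from the fixed cameras put boss→nest at (+0.204, −0.104). Next I'll regrip, more firmly.

```bash
python3 -m crank '[[85,[0.004,-0.002,-0.12],[0,0,0]],[85,[0.004,-0.002,-0.24],[0,0,0]],[85,[0.004,-0.002,-0.36],[0,0,0]],[85,[0.004,-0.002,-0.48],[0,0,0]],[85,[0.004,-0.002,-0.5],[0,0,0]]]' >/dev/null
python3 -m crank '[[85,[0,0,-0.06],[0,0,0]],[85,[0,0,-0.11],[0,0,0]],[85,[0,0,-0.132],[0,0,0]],[85,[0,0,-0.132],[0,0,0]],[85,[0,0,-0.132],[0,0,0]]]'
python3 -m crank '[[60,[0,0,0],[0,0,0]],[50,[0,0,0],[0,0,0]],[42,[0,0,0],[0,0,0]],[30,[0,0,0],[0,0,0]],[30,[0,0,0],[0,0,0]]]' 110 >/dev/null
python3 -m crank '[[30,[0,0,0],[0,0,0]],[30,[0,0,0],[0,0,0]],[30,[0,0,0],[0,0,0]]]'
python3 -m crank '[[30,[0,0,0.06],[0,0,0]],[30,[0,0,0.16],[0,0,0]],[30,[0,0,0.26],[0,0,0]],[30,[0,0,0.36],[0,0,0]],[30,[0,0,0.4],[0,0,0]]]' >/dev/null
python3 -m crank '[[30,[0.05,-0.026,0],[0,0,0]],[30,[0.14,-0.072,0],[0,0,0]],[30,[0.26,-0.132,0],[0,0,0]],[30,[0.36,-0.184,0],[0,0,0]],[30,[0.42,-0.214,0],[0,0,0]]]' >/dev/null
python3 -m crank '[[30,[0.08,-0.041,0],[0,0,0]],[30,[0.2,-0.102,0],[0,0,0]],[30,[0.32,-0.163,0],[0,0,0]],[30,[0.396,-0.204,0],[0,0,0]],[30,[0.396,-0.204,0],[0,0,0]]]' >/dev/null
python3 -m crank '[[30,[0,0,0],[0,0,0]],[30,[0,0,0],[0,0,0]],[30,[0,0,0],[0,0,0]],[30,[0,0,0],[0,0,0]]]'
python3 - <<'E'
from h import *
for n in('wrist','scene'):
  p,d,ci=grab(n);X=cloud(d,ci);hsv=cv2.cvtColor(p,cv2.COLOR_BGR2HSV);np.savez(n+'5.npz',p=p,X=X)
  m=(hsv[...,0]>10)&(hsv[...,0]<32)&(hsv[...,1]>90)&(np.hypot(X[...,0]-.615,X[...,1]+.015)<.05)&(X[...,2]>.08)
  P=X[m]
  if len(P)<50: print(n,'none');continue
  zt=np.median(P[:,2]) if n=='wrist' else np.percentile(P[:,2],97)
  Q=P[abs(P[:,2]-zt)<.0025];print(n,len(P),len(Q),zt,cv2.minEnclosingCircle(Q[:,:2].astype(np.float32)*1000),cv2.minAreaRect(Q[:,:2].astype(np.float32)*1000))
print(manip.sense()['eef_pos'])
E
```

```text
time: 11.48
eef_pos: [0.4117, 0.0893, 0.03]
ee_rot: [[-0.974, 0.225, 0.001], [0.225, 0.974, -0.0], [-0.001, 0.0, -1.0]]
force: [0.2, -0.3, -0.1]
width: 0.996
gripper_force: 0.0
time: 12.15
eef_pos: [0.4118, 0.0894, 0.0304]
ee_rot: [[-0.974, 0.225, 0.002], [0.225, 0.974, -0.0], [-0.002, 0.0, -1.0]]
force: [-2.2, 0.8, 6.8]
width: 0.433
gripper_force: 110.7
time: 13.73
eef_pos: [0.6138, -0.0144, 0.1287]
ee_rot: [[-0.974, 0.225, -0.001], [0.225, 0.974, 0.0], [0.001, 0.0, -1.0]]
force: [0.1, -0.4, -3.0]
width: 0.433
gripper_force: 110.9
wrist 10577 6274 0.14325559782075503 ((606.0517578125, -11.825533866882324), 32.243648529052734) ((606.3773803710938, -12.594581604003906), (47.68107604980469, 46.72635269165039), 34.35231018066406)
scene 750 5 0.28806227453303007 ((620.3009643554688, -14.737862586975098), 36.65123748779297) ((634.4512329101562, -12.070091247558594), (28.799068450927734, 73.30227661132812), 10.676758766174316)
[ 0.61423657 -0.01454442  0.12924137]
```

```bash
python3 -m crank '[[30,[0,0,-0.06],[0,0,0]],[30,[0,0,-0.12],[0,0,0]],[30,[0,0,-0.12],[0,0,0]],[30,[0,0,-0.12],[0,0,0]],[30,[0,0,-0.12],[0,0,0]]]'
python3 - <<'E'
from h import *
z=np.load('wrist5.npz');p,X=z['p'],z['X'];hsv=cv2.cvtColor(p,cv2.COLOR_BGR2HSV)
a=np.radians(-13);R=np.array([[np.cos(a),np.sin(a)],[-np.sin(a),np.cos(a)]])
J=X.copy();J[...,:2]=X[...,:2]@R.T
bo=np.zeros(p.shape[:2],bool);bo[315:365,285:340]=1;bo&=(hsv[...,2]<70)&(abs(X[...,2]-.143)<.004)
print('bore',bo.sum(),np.median(J[bo],0)*1000)
C=np.zeros(bo.shape,bool);C[150:300,240:390]=1;C&=(X[...,2]>.0285)&(X[...,2]<.0335);q=J[C]*1000
print('carr edge',np.percentile(q[:,0],[1,3]),np.percentile(q[:,1],[1,99]))
for i in range(3): s=manip.sense();print(s['eef_pos'],R@s['eef_pos'][:2]*1000,s['force'].round(1))
E
```

```text
time: 14.25
eef_pos: [0.6152, -0.015, 0.1001]
ee_rot: [[-0.974, 0.225, 0.001], [0.225, 0.974, -0.0], [-0.001, 0.0, -1.0]]
force: [0.2, -0.7, -2.6]
width: 0.432
gripper_force: 110.9
bore 868 [599.84869248 124.64891356 143.62348511]
carr edge [571.33445885 571.60124233] [ 89.77115453 158.93062047]
[ 0.61517755 -0.01500789  0.10013029] [602.78663463 123.76159786] [ 0.2 -0.7 -2.6]
[ 0.61517755 -0.01500789  0.10013029] [602.78663463 123.76159786] [ 0.2 -0.7 -2.6]
[ 0.61517755 -0.01500789  0.10013029] [602.78663463 123.76159786] [ 0.2 -0.7 -2.6]
```

```bash
python3 -m crank '[[30,[0.003,-0.0006,-0.01],[0,0,0]],[30,[0.003,-0.0006,-0.02],[0,0,0]],[30,[0.003,-0.0006,-0.03],[0,0,0]],[30,[0.003,-0.0006,-0.036],[0,0,0]],[30,[0.003,-0.0006,-0.04],[0,0,0]]]'
```

```text
time: 14.67
eef_pos: [0.6154, -0.0152, 0.089]
ee_rot: [[-0.974, 0.225, -0.0], [0.225, 0.974, 0.0], [0.0, 0.0, -1.0]]
force: [0.8, -0.5, -3.0]
width: 0.432
gripper_force: 110.9
```

Clear of the fence top, with no contact. Continuing down to just above the plate.

```bash
python3 -m crank '[[30,[0,0,-0.02],[0,0,0]],[30,[0,0,-0.04],[0,0,0]],[30,[0,0,-0.06],[0,0,0]],[30,[0,0,-0.08],[0,0,0]],[30,[0,0,-0.09],[0,0,0]]]'
python3 -m crank '[[30,[0,0,-0.006],[0,0,0]],[30,[0,0,-0.012],[0,0,0]],[30,[0,0,-0.016],[0,0,0]],[30,[0,0,-0.016],[0,0,0]]]'
```

```text
time: 15.08
eef_pos: [0.615, -0.0151, 0.0655]
ee_rot: [[-0.974, 0.225, -0.002], [0.225, 0.974, 0.0], [0.002, 0.0, -1.0]]
force: [0.5, -0.3, -3.6]
width: 0.434
gripper_force: 110.9
time: 15.42
eef_pos: [0.6156, -0.0152, 0.0627]
ee_rot: [[-0.974, 0.225, -0.0], [0.225, 0.974, 0.0], [0.0, 0.0, -1.0]]
force: [-0.6, 0.4, -3.2]
width: 0.434
gripper_force: 110.9
```

```bash
python3 -m crank '[[30,[0,0,-0.004],[0,0,0]],[30,[0,0,-0.008],[0,0,0]],[30,[0,0,-0.012],[0,0,0]],[30,[0,0,-0.012],[0,0,0]]]'
```

```text
time: 15.75
eef_pos: [0.6155, -0.0152, 0.0596]
ee_rot: [[-0.974, 0.225, -0.0], [0.225, 0.974, 0.0], [0.0, -0.0, -1.0]]
force: [0.5, -0.2, -4.1]
width: 0.435
gripper_force: 110.9
```

It's entering the nest without contact.

```bash
python3 -m crank '[[30,[0,0,-0.008],[0,0,0]],[30,[0,0,-0.016],[0,0,0]],[30,[0,0,-0.024],[0,0,0]],[30,[0,0,-0.032],[0,0,0]],[30,[0,0,-0.036],[0,0,0]]]'
python3 -m crank '[[30,[0,0,-0.004],[0,0,0]],[30,[0,0,-0.004],[0,0,0]],[30,[0,0,-0.004],[0,0,0]]]'
```

```text
time: 16.17
eef_pos: [0.6153, -0.0152, 0.0503]
ee_rot: [[-0.974, 0.225, -0.001], [0.225, 0.974, 0.0], [0.001, -0.0, -1.0]]
force: [-0.3, -0.1, -3.7]
width: 0.442
gripper_force: 110.9
time: 16.42
eef_pos: [0.6156, -0.0152, 0.0497]
ee_rot: [[-0.974, 0.225, -0.0], [0.225, 0.974, 0.0], [0.0, 0.0, -1.0]]
force: [0.2, -0.2, -2.8]
width: 0.429
gripper_force: 110.9
```

```bash
python3 -m crank '[[30,[0,0,-0.003],[0,0,0]],[30,[0,0,-0.006],[0,0,0]],[30,[0,0,-0.006],[0,0,0]],[30,[0,0,-0.006],[0,0,0]]]'
```

```text
time: 16.75
eef_pos: [0.6157, -0.0152, 0.0485]
ee_rot: [[-0.974, 0.225, 0.0], [0.225, 0.974, -0.0], [-0.0, -0.0, -1.0]]
force: [-0.1, -0.1, -2.0]
width: 0.435
gripper_force: 111.3
```

```bash
python3 -m crank '[[42,[0,0,0],[0,0,0]],[46,[0,0,0],[0,0,0]],[54,[0,0,0],[0,0,0]],[70,[0,0,0],[0,0,0]],[85,[0,0,0],[0,0,0]]]' 
python3 -m crank '[[85,[0,0,0.04],[0,0,0]],[85,[0,0,0.12],[0,0,0]],[85,[0,0,0.24],[0,0,0]],[85,[0,0,0.36],[0,0,0]],[85,[0,0,0.48],[0,0,0]]]' >/dev/null
python3 -m crank '[[85,[-0.06,-0.13,0],[0,0,0.01]],[85,[-0.12,-0.26,0],[0,0,0.02]],[85,[-0.18,-0.39,0],[0,0,0.03]],[85,[-0.22,-0.5,0],[0,0,0.04]],[85,[-0.22,-0.505,0],[0,0,0.05]]]' >/dev/null
python3 -m crank '[[85,[-0.06,-0.13,0],[0,0,0.01]],[85,[-0.12,-0.26,0],[0,0,0.02]],[85,[-0.18,-0.39,0],[0,0,0.03]],[85,[-0.22,-0.5,0],[0,0,0.04]],[85,[-0.22,-0.505,0],[0,0,0.0497]]]' >/dev/null
python3 -m crank '[[85,[0,0,0],[0,0,0]],[85,[0,0,0],[0,0,0]],[85,[0,0,0],[0,0,0]]]'
python3 - <<'E'
from h import *
for n in('top','scene'): circ(n,(.615,-.015),.055,.075)
p,d,ci=grab('wrist');X=cloud(d,ci);hsv=cv2.cvtColor(p,cv2.COLOR_BGR2HSV)
m=(hsv[...,0]>12)&(hsv[...,0]<30)&(hsv[...,1]>90)&(X[...,2]>.022)&(X[...,2]<.034)&(np.hypot(X[...,0]-.505,X[...,1]+.267)<.09)
P=X[m];print(m.sum(),np.median(P[:,2]),cv2.minAreaRect(P[:,:2].astype(np.float32)*1000),manip.sense()['eef_pos'])
E
```

```text
time: 17.17
eef_pos: [0.6158, -0.0153, 0.0486]
ee_rot: [[-0.974, 0.225, 0.001], [0.225, 0.974, -0.0], [-0.001, 0.0, -1.0]]
force: [0.1, 0.5, 0.6]
width: 0.89
gripper_force: 0.0
time: 18.67
eef_pos: [0.5058, -0.2671, 0.1686]
ee_rot: [[-0.922, -0.388, 0.0], [-0.388, 0.922, -0.0], [-0.0, -0.0, -1.0]]
force: [1.0, 0.4, -0.2]
width: 0.996
gripper_force: 0.0
top 244 0.0632 [617.  -14.3] 20.8
scene 238 0.0636 [625.1 -27.8] 32.5
4486 0.027190829365931583 ((504.1473388671875, -267.0434875488281), (110.03385925292969, 28.068737030029297), 22.90928077697754) [ 0.50591381 -0.26683995  0.16837567]
```

The boss is seated with its top at about 63–64 mm. Now I'll grip the bar.

```bash
python3 -m crank '[[85,[0,-0.003,-0.1],[0,0,0]],[85,[0,-0.003,-0.22],[0,0,0]],[85,[0,-0.003,-0.34],[0,0,0]],[85,[0,-0.003,-0.42],[0,0,0]],[85,[0,-0.003,-0.44],[0,0,0]]]' >/dev/null
python3 -m crank '[[85,[0,0,-0.05],[0,0,0]],[85,[0,0,-0.1],[0,0,0]],[85,[0,0,-0.14],[0,0,0]],[85,[0,0,-0.142],[0,0,0]],[85,[0,0,-0.142],[0,0,0]]]'
python3 -m crank '[[60,[0,0,0],[0,0,0]],[45,[0,0,0],[0,0,0]],[34,[0,0,0],[0,0,0]],[20,[0,0,0],[0,0,0]],[20,[0,0,0],[0,0,0]]]' 110 >/dev/null
python3 -m crank '[[20,[0,0,0],[0,0,0]],[20,[0,0,0],[0,0,0]],[20,[0,0,0],[0,0,0]]]'
python3 -m crank '[[20,[0,0,0.06],[0,0,0]],[20,[0,0,0.16],[0,0,0]],[20,[0,0,0.28],[0,0,0]],[20,[0,0,0.4],[0,0,0]],[20,[0,0,0.44],[0,0,0]]]' >/dev/null
python3 -m crank '[[20,[0,0,0],[0,0,0]],[20,[0,0,0],[0,0,0]],[20,[0,0,0],[0,0,0]]]'
python3 - <<'E'
from h import *
s=manip.sense();p,d,ci=grab('wrist','w6.png');X=cloud(d,ci)-s['eef_pos'];hsv=cv2.cvtColor(p,cv2.COLOR_BGR2HSV)
m=(hsv[...,0]>10)&(hsv[...,0]<32)&(hsv[...,1]>90)&(abs(X[...,2]-.005)<.02)&(np.hypot(X[...,0],X[...,1])<.09)
P=X[m];c=P.mean(0);r=cv2.minAreaRect(P[:,:2].astype(np.float32)*1000)
A=np.c_[P[:,:2],np.ones(len(P))];co=np.linalg.lstsq(A,P[:,2],rcond=None)[0];print(m.sum(),r,'slope deg',np.degrees(co[:2]),np.median(P[:,2]),s['eef_pos'],s['force'])
E
```

```text
time: 19.65
eef_pos: [0.5056, -0.2684, 0.0226]
ee_rot: [[-0.921, -0.389, -0.0], [-0.389, 0.921, 0.0], [0.0, 0.0, -1.0]]
force: [-0.8, -0.3, -0.4]
width: 0.992
gripper_force: 0.0
time: 20.32
eef_pos: [0.506, -0.2688, 0.0237]
ee_rot: [[-0.921, -0.389, 0.001], [-0.389, 0.921, -0.001], [-0.0, -0.001, -1.0]]
force: [-0.9, 0.5, 6.2]
width: 0.296
gripper_force: 109.6
time: 20.98
eef_pos: [0.5042, -0.2673, 0.1301]
ee_rot: [[-0.921, -0.389, -0.004], [-0.389, 0.921, 0.003], [0.002, 0.004, -1.0]]
force: [0.2, 0.1, -2.9]
width: 0.297
gripper_force: 109.1
15250 ((-5.423383712768555, -0.1280517578125), (105.15235900878906, 51.29798126220703), 36.79317092895508) slope deg [0.06387308 0.10914998] 0.0035068121234342053 [ 0.50420403 -0.26734929  0.13005352] [ 0.17953518  0.08243496 -2.87237961]
```

View pics/w6.png

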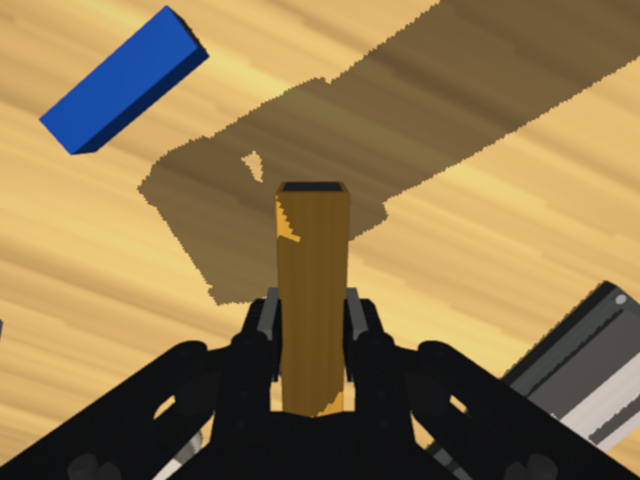

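The bar is held level (slope about 0.1°) with its top about 4 mm above the TCP. I'll carry it over the channel and align it to the jig yaw.

```bash
python3 -m crank '[[20,[0.01,0.1,0],[0,0,-0.01]],[20,[0.02,0.22,0],[0,0,-0.02]],[20,[0.03,0.34,0],[0,0,-0.03]],[20,[0.04,0.46,0],[0,0,-0.04]],[20,[0.045,0.55,0],[0,0,-0.05]]]' >/dev/null
python3 -m crank '[[20,[0.01,0.12,0],[0,0,-0.01]],[20,[0.02,0.26,0],[0,0,-0.02]],[20,[0.03,0.4,0],[0,0,-0.03]],[20,[0.04,0.5,0],[0,0,-0.04]],[20,[0.044,0.546,0],[0,0,-0.0497]]]' >/dev/null
python3 -m crank '[[20,[0,0,0],[0,0,0]],[20,[0,0,0],[0,0,0]],[20,[0,0,0],[0,0,0]],[20,[0,0,0],[0,0,0]]]'
python3 - <<'E'
from h import *
a=np.radians(-13);R=np.array([[np.cos(a),np.sin(a)],[-np.sin(a),np.cos(a)]])
s=manip.sense();print('tcp jig',R@s['eef_pos'][:2]*1000)
p,d,ci=grab('wrist');X=cloud(d,ci);hsv=cv2.cvtColor(p,cv2.COLOR_BGR2HSV)
J=X.copy();J[...,:2]=X[...,:2]@R.T
m=(hsv[...,0]>10)&(hsv[...,0]<32)&(hsv[...,1]>90)&(abs(X[...,2]-s['eef_pos'][2]-.004)<.004)
m[:,:255]=0;m[:,375:]=0
r=np.argwhere(m)
for v in (200,230,260): 
    q=J[v][m[v]]*1000
    if len(q): print(v,q[[0,-1]].round(1).tolist())
for lo,hi in((250,312),(312,375)):
    w=np.zeros(m.shape,bool);w[:300,200:430]=1
    w&=(X[...,2]>.041)&(X[...,2]<.047);q=J[w]*1000;
y=np.round(q[:,1]);print(w.sum(),[(int(k),int((y==k).sum())) for k in np.unique(y)])
E
```

```text
time: 22.2
eef_pos: [0.5275, 0.0047, 0.1322]
ee_rot: [[-0.974, 0.226, -0.001], [0.226, 0.974, 0.0], [0.001, -0.0, -1.0]]
force: [-0.6, 0.2, -3.0]
width: 0.297
gripper_force: 109.2
tcp jig [512.96716704 123.23091279]
200 [[459.9, 110.3, 134.1], [459.7, 137.3, 135.1]]
230 [[471.5, 110.4, 134.6], [471.0, 137.2, 136.4]]
260 [[483.6, 110.5, 135.3], [484.1, 137.8, 134.1]]
2304 [(96, 12), (97, 195), (98, 196), (99, 191), (100, 142), (101, 55), (102, 48), (103, 46), (104, 46), (105, 34), (106, 44), (107, 34), (108, 41), (109, 1), (140, 1), (141, 47), (142, 30), (143, 44), (144, 42), (145, 40), (146, 51), (147, 53), (148, 125), (149, 201), (150, 197), (151, 201), (152, 183), (153, 4)]
```

```bash
python3 -m crank '[[20,[0.0005,0.002,-0.04],[0,0,0]],[20,[0.0005,0.002,-0.11],[0,0,0]],[20,[0.0005,0.002,-0.18],[0,0,0]],[20,[0.0005,0.002,-0.23],[0,0,0]],[20,[0.0005,0.002,-0.23],[0,0,0]]]' >/dev/null
python3 -m crank '[[20,[0,0,-0.01],[0,0,0]],[20,[0,0,-0.02],[0,0,0]],[20,[0,0,-0.03],[0,0,0]],[20,[0,0,-0.036],[0,0,0]],[20,[0,0,-0.036],[0,0,0]]]'
python3 -m crank '[[20,[0,0,-0.005],[0,0,0]],[20,[0,0,-0.01],[0,0,0]],[20,[0,0,-0.014],[0,0,0]],[20,[0,0,-0.014],[0,0,0]]]'
```

```text
time: 23.08
eef_pos: [0.5281, 0.006, 0.0665]
ee_rot: [[-0.974, 0.225, 0.0], [0.225, 0.974, -0.0], [-0.0, 0.0, -1.0]]
force: [-0.1, -0.1, -3.4]
width: 0.296
gripper_force: 109.2
time: 23.42
eef_pos: [0.5278, 0.0061, 0.0626]
ee_rot: [[-0.974, 0.225, -0.0], [0.225, 0.974, 0.0], [0.0, 0.0, -1.0]]
force: [0.3, -0.3, -2.6]
width: 0.295
gripper_force: 109.2
```

```bash
python3 -m crank '[[20,[0,0,-0.003],[0,0,0]],[20,[0,0,-0.006],[0,0,0]],[20,[0,0,-0.008],[0,0,0]],[20,[0,0,-0.008],[0,0,0]],[20,[0,0,-0.008],[0,0,0]]]'
python3 -m crank '[[20,[0,0,-0.002],[0,0,0]],[20,[0,0,-0.004],[0,0,0]],[20,[0,0,-0.004],[0,0,0]],[20,[0,0,-0.004],[0,0,0]]]'
```

```text
time: 23.83
eef_pos: [0.5279, 0.0061, 0.0607]
ee_rot: [[-0.974, 0.225, -0.0], [0.225, 0.974, 0.0], [0.0, 0.0, -1.0]]
force: [-1.1, -0.0, -3.4]
width: 0.293
gripper_force: 109.2
time: 24.17
eef_pos: [0.528, 0.006, 0.0598]
ee_rot: [[-0.974, 0.225, -0.0], [0.225, 0.974, 0.0], [0.0, 0.0, -1.0]]
force: [-0.5, -0.5, -3.3]
width: 0.302
gripper_force: 109.4
```

```bash
python3 -m crank '[[20,[0,0,-0.0015],[0,0,0]],[20,[0,0,-0.003],[0,0,0]],[20,[0,0,-0.003],[0,0,0]],[20,[0,0,-0.003],[0,0,0]]]'
```

```text
time: 24.5
eef_pos: [0.528, 0.0061, 0.0597]
ee_rot: [[-0.974, 0.225, -0.0], [0.225, 0.974, -0.0], [0.0, -0.0, -1.0]]
force: [-4.4, 1.0, 5.6]
width: 0.297
gripper_force: 110.3
```

The bar is on the bed. Relieve the downforce slightly, then slide along jig +x.

```bash
python3 -m crank '[[20,[0,0,0.0012],[0,0,0]],[20,[0.01,-0.0023,0.0012],[0,0,0]],[20,[0.025,-0.0058,0.0012],[0,0,0]],[20,[0.04,-0.0092,0.0012],[0,0,0]],[20,[0.047,-0.0108,0.0012],[0,0,0]]]'
python3 -m crank '[[20,[0.004,-0.0009,0],[0,0,0]],[20,[0.008,-0.0018,0],[0,0,0]],[20,[0.012,-0.0028,0],[0,0,0]],[20,[0.012,-0.0028,0],[0,0,0]],[20,[0.012,-0.0028,0],[0,0,0]]]'
```

```text
time: 24.92
eef_pos: [0.5402, 0.0033, 0.0598]
ee_rot: [[-0.974, 0.225, 0.0], [0.225, 0.974, 0.0], [-0.0, 0.0, -1.0]]
force: [-6.4, 2.0, 7.4]
width: 0.296
gripper_force: 110.4
time: 25.33
eef_pos: [0.543, 0.0026, 0.0598]
ee_rot: [[-0.974, 0.225, 0.0], [0.225, 0.974, 0.0], [-0.0, 0.0, -1.0]]
force: [-4.8, 0.5, 4.7]
width: 0.293
gripper_force: 110.2
```

```bash
python3 -m crank '[[20,[0,0,0.0014],[0,0,0]],[20,[0.005,-0.0012,0.0014],[0,0,0]],[20,[0.01,-0.0023,0.0014],[0,0,0]],[20,[0.0156,-0.0036,0.0014],[0,0,0]],[20,[0.0156,-0.0036,0.0014],[0,0,0]]]'
python3 -m crank '[[20,[0.005,-0.0012,0],[0,0,0]],[20,[0.01,-0.0023,0],[0,0,0]],[20,[0.0156,-0.0036,0],[0,0,0]],[20,[0.0156,-0.0036,0],[0,0,0]],[20,[0.0156,-0.0036,0],[0,0,0]]]'
```

```text
time: 25.75
eef_pos: [0.5463, 0.0019, 0.0597]
ee_rot: [[-0.974, 0.225, -0.002], [0.225, 0.974, 0.0], [0.002, -0.0, -1.0]]
force: [-5.7, 1.2, 5.0]
width: 0.295
gripper_force: 110.2
time: 26.17
eef_pos: [0.5497, 0.0011, 0.0598]
ee_rot: [[-0.974, 0.225, -0.003], [0.225, 0.974, 0.001], [0.003, -0.0, -1.0]]
force: [-7.5, 2.1, 7.7]
width: 0.296
gripper_force: 110.5
```

```bash
python3 -m crank '[[20,[0,0,0.001],[0,0,0]],[20,[0,0,0.002],[0,0,0]],[20,[0.005,-0.0012,0.002],[0,0,0]],[20,[0.008,-0.0018,0.002],[0,0,0]],[20,[0.008,-0.0018,0.002],[0,0,0]]]'
cat > carr.py <<'E'
from h import *
a=np.radians(-13);R=np.array([[np.cos(a),np.sin(a)],[-np.sin(a),np.cos(a)]])
for n in('top','scene'):
    X0=np.load(n+'1.npz')['X'];p,d,ci=grab(n);X=cloud(d,ci)
    for t,Y in(('rest',X0),('now',X)):
        J=Y.copy();J[...,:2]=Y[...,:2]@R.T
        f=(J[...,2]>.060)&(J[...,2]<.07)&(J[...,0]>.618)&(J[...,0]<.668)&(abs(J[...,1]-.124)<.04)
        q=J[f]*1000;print(n,t,'fence n',f.sum(),'z',np.round(np.median(q[:,2]),1),'x',np.percentile(q[:,0],[1,5,50,95]).round(1))
        b=(abs(J[...,2]-.064)<.004)&(abs(J[...,1]-.124)<.02)&(J[...,0]>.56)&(J[...,0]<.64);q=J[b]*1000
        if len(q): print('   boss/top pts x',np.percentile(q[:,0],[2,98]).round(1),len(q))
s=manip.sense();print(R@s['eef_pos'][:2]*1000,R@s['force'][:2],s['force'])
E
python3 carr.py
```

```text
time: 26.58
eef_pos: [0.5512, 0.0008, 0.0597]
ee_rot: [[-0.974, 0.225, -0.004], [0.225, 0.974, 0.001], [0.004, 0.0, -1.0]]
force: [-7.4, 2.1, 5.7]
width: 0.292
gripper_force: 110.4
top rest fence n 272 z 63.9 x [624.8 625.3 634.  664.4]
   boss/top pts x [625.  638.8] 81
top now fence n 303 z 64.3 x [618.7 620.6 637.4 664.1]
   boss/top pts x [609.3 639.3] 188
scene rest fence n 338 z 63.7 x [625.8 627.  635.7 664.1]
   boss/top pts x [625.7 638.1] 123
scene now fence n 401 z 64.1 x [619.  621.  640.5 664.3]
   boss/top pts x [562.3 638.7] 487
[536.90711822 124.77585807] [-6.18533009  0.28001735] [-5.96381028  1.66423704  5.6048386 ]
```

```bash
python3 -m crank '[[20,[0.004,-0.0009,0.001],[0,0,0]],[20,[0.008,-0.0018,0.002],[0,0,0]],[20,[0.008,-0.0018,0.002],[0,0,0]],[20,[0.008,-0.0018,0.002],[0,0,0]]]'
cat > carr.py <<'E'
from h import *
a=np.radians(-13);R=np.array([[np.cos(a),np.sin(a)],[-np.sin(a),np.cos(a)]])
def fence(n,Y):
    J=Y.copy();J[...,:2]=Y[...,:2]@R.T;y=abs(J[...,1]-.124)
    f=(J[...,2]>.062)&(J[...,2]<.07)&(J[...,0]>.615)&(J[...,0]<.663)&(y>.02)&(y<.034)
    q=J[f]*1000;return len(q),np.percentile(q[:,0],[2,10,50,90]).round(1)
for n in('top','scene'):
    X0=np.load(n+'1.npz')['X'];p,d,ci=grab(n);X=cloud(d,ci);print(n,fence(n,X0),fence(n,X))
p,d,ci=grab('wrist');X=cloud(d,ci);J=X.copy();J[...,:2]=X[...,:2]@R.T
w=(J[...,2]>.0285)&(J[...,2]<.0335)&(abs(J[...,1]-.124)<.034)&(abs(J[...,1]-.124)>.02)&(J[...,0]>.56)&(J[...,0]<.64);q=J[w]*1000
if len(q):print('wrist plate edge',len(q),np.percentile(q[:,0],[1,3,10]).round(1),'rest 571.4')
s=manip.sense();print(R@s['eef_pos'][:2]*1000,R@s['force'][:2],s['force'],s['eef_pos'])
E
python3 carr.py
```

```text
time: 27.02
eef_pos: [0.553, 0.0004, 0.0598]
ee_rot: [[-0.974, 0.225, -0.004], [0.225, 0.974, 0.001], [0.004, 0.0, -1.0]]
force: [-6.7, 2.7, 2.9]
width: 0.298
gripper_force: 109.9
top (84, array([624.9, 626.3, 632.2, 652.8])) (73, array([633.5, 634.6, 640.2, 653.2]))
scene (103, array([626.4, 627.8, 634.8, 653.1])) (93, array([635.2, 636.3, 642.8, 654.3]))
wrist plate edge 338 [591.3 593.6 595.7] rest 571.4
[538.71293667 124.79837225] [-5.82112337  0.47706668] [-5.5646117   1.77430733  3.03716212] [5.52979284e-01 4.15754958e-04 5.97514519e-02]
```

The carriage is displaced about 8.4 mm (≈5.9 N), which agrees with the wrist force. It needs about 5.8 mm more.

```bash
python3 -m crank '[[20,[0.006,-0.0014,0.001],[0,0,0]],[20,[0.012,-0.0028,0.001],[0,0,0]],[20,[0.018,-0.0042,0.001],[0,0,0]],[20,[0.023,-0.0053,0.001],[0,0,0]],[20,[0.023,-0.0053,0.001],[0,0,0]]]' >/dev/null
python3 -m crank '[[20,[0,0,0],[0,0,0]],[20,[0,0,0],[0,0,0]],[20,[0,0,0],[0,0,0]],[20,[0,0,0],[0,0,0]]]'
python3 carr.py
```

```text
time: 27.92
eef_pos: [0.5577, -0.0007, 0.0597]
ee_rot: [[-0.974, 0.225, -0.007], [0.225, 0.974, 0.001], [0.007, -0.0, -1.0]]
force: [-10.3, 3.0, 5.1]
width: 0.294
gripper_force: 110.2
top (84, array([624.9, 626.3, 632.2, 652.8])) (68, array([638.6, 639.6, 645.1, 655.8]))
scene (103, array([626.4, 627.8, 634.8, 653.1])) (88, array([640. , 640.9, 647. , 655.5]))
wrist plate edge 334 [597.3 598.4 600.3] rest 571.4
[543.62296291 124.81438768] [-10.11677397  -0.25786064] [-9.91548773  2.02452728  5.74414522] [ 0.55776707 -0.00067316  0.05976047]
```

```bash
python3 -m crank '[[20,[0.002,-0.0005,0],[0,0,0]],[20,[0.004,-0.0009,0],[0,0,0]],[20,[0.004,-0.0009,0],[0,0,0]],[20,[0.004,-0.0009,0],[0,0,0]],[20,[0.004,-0.0009,0],[0,0,0]]]'
python3 carr.py
python3 - <<'E'
from h import *
p,d,ci=grab('scene');a=cv2.resize(p[190:340,240:440],(400,300),interpolation=cv2.INTER_CUBIC)
p,d,ci=grab('top');b=cv2.resize(p[150:300,250:450],(400,300),interpolation=cv2.INTER_CUBIC)
p,d,ci=grab('wrist');c=cv2.resize(p,(400,300))
cv2.imwrite('pics/f.png',np.vstack([np.hstack([a,b]),np.hstack([c,c*0])]))
E
```

```text
time: 28.48
eef_pos: [0.5583, -0.0008, 0.0597]
ee_rot: [[-0.974, 0.225, -0.008], [0.225, 0.974, 0.002], [0.008, -0.0, -1.0]]
force: [-12.8, 2.4, 7.1]
width: 0.3
gripper_force: 110.4
top (84, array([624.9, 626.3, 632.2, 652.8])) (68, array([638.9, 640.7, 645.9, 658.2]))
scene (103, array([626.4, 627.8, 634.8, 653.1])) (87, array([640.3, 641.8, 647.5, 652.1]))
wrist plate edge 333 [597.2 599.  600.6] rest 571.4
[544.20784739 124.82320441] [-11.16812968  -0.15461728] [-10.91667256   2.3616281    6.20775947] [ 0.55833895 -0.00079614  0.05974143]
```

View pics/f.png

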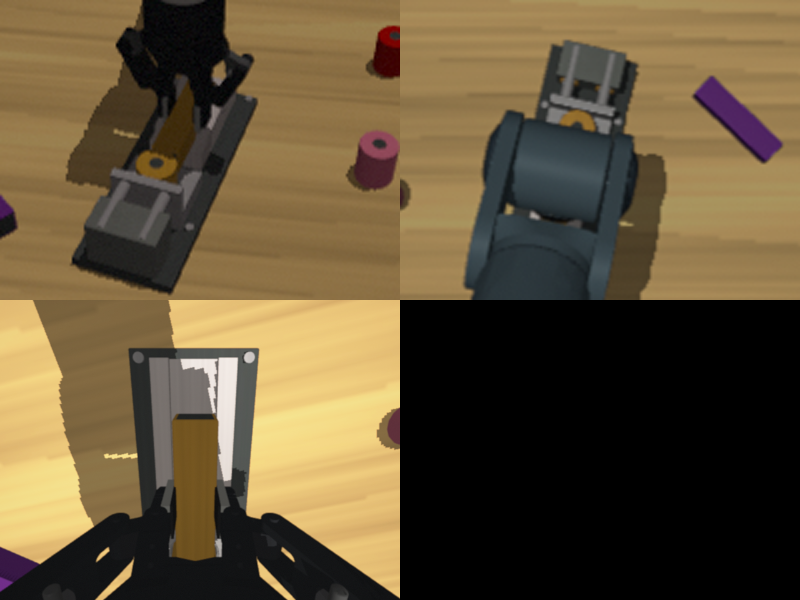

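The final picture shows the boss upright in the nest against the fence at (157,160), with the bar lying in the channel, its end on the boss and the fingers still holding it. The carriage is displaced about 14 mm, so the push is about 10 N. The hand feels 11–13 N.

```bash
python3 -c "
from station import manip
print(manip.sign_off())"
```

```text
the job is handed in; nothing more can be done
None
```

The boss stands free in the nest and the gripper is still holding the bar in the channel, pressing it against the fence with about 10 N (carriage about 14 mm along); on the first try the boss hit the fence and tipped in the grip, so I stood it upright on the bench and regripped, and the job was handed in at about 29 s.

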